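# Make up two glazing kits on ware boards

## Robot

A 7-joint arm with a two-finger parallel gripper is mounted at the origin on the work surface. World frame = base frame: x ahead of the robot, y to its left, z up, the work surface at z = 0. Lengths are in m, angles in rad, forces in N, time in s.
With the tool pointing down it reaches from about 0.4 to 0.85 m from the base axis. Payload 10.4 kg.
Tool frame: the origin (TCP) lies at the very end of the fingers, on their centre line; the grasp point (between the pads) lies 19 mm behind it; z points along the fingers, y is the line along which they close (so a half turn about z gives the same grasp; the last joint's range is limited). The gripper opens to 85 mm and grips with 20 to 120 N. Pads are 22 mm wide; open, the fingers measure 114 mm over their backs; the gripper's body (76 mm by 85 mm) begins 54 mm behind the grasp point. The pads swing forward as they close: fully open they stand 13 mm farther back than shut.
Start: joints at [-1.143, 0.332, -0.065, 1.46, 0.022, 1.35, -0.088], TCP at [0.272, 0.563, 0.231] pointing down, gripper open.
Joint ranges: [-2.6, 2.6], [-0.5, 2.12], [-1.47, 1.34], [0.16, 2.42], [-1.27, 4.41], [0.06, 2.06], [-2.6, 2.6]. Speed limits (rad/s): [2.22, 2.22, 2.79, 2.79, 3.14, 3.14, 3.14].

## Interface

Orientations are given as a unit quaternion [x, y, z, w].
In Python, from workcell import * gives the robot as it stands.
- The arm moves only by the tool step_arm, never from a script. Its argument "commands" is one flat list of numbers, 7 for each row, row after row: the finger opening in mm, from 0 to 85.4, then the shift along the world's x, y, z as a fraction of full scale, then the turn, a rotation vector about the world's x, y, z as a fraction of full scale. A call has exactly 10 rows; each row is the pose to reach, as a shift and turn from the pose commanded when the call began, turning the shorter way round; what a row does not reach only later rows make up. Full scale, the value 1, is 0.6 m for a shift and pi rad for a turn. A row lasts 1/8 s, in which the tool goes at most 62.5 mm and 10.7 degrees, less where a joint would pass 70% of its speed; a pose out of reach is approached as far as the arm can. A call with a number of a shift or a turn outside -1 to 1 is refused whole. A call with a gripper value outside its range is refused whole. The fingers move at their own pace and stop on an object; "squeeze" is the grip in N (left out, the last holds). Time passes only in rows, so rows that repeat a pose let the fingers close, or fill a call up. It gives the time, the measured TCP pose, the force, the opening and the grip force at its end, in the units of the state.
- get_obs(): the state, without advancing time (a new reading comes with each control period).
- camera(name): name is "scene" or "top" or "wrist"; returns the picture (480x640x3 uint8, red, green, blue); there is no depth.
- camera_params(name): a dict with "mtx" (3x3 intrinsics, pixels), "extrinsics" (4x4, takes a point from world to camera coordinates); the wrist camera has in their place "tool_from_camera" (4x4, takes a point from camera to tool coordinates, whose origin is the TCP and whose axes are the flange's). Camera axes: x right, y down, z forward; pixel columns grow to the right and rows downward; lengths in m; the calibration is good to about 2 mm. A picture is of the moment at which its call begins: read the wrist's pose just before it. camera_params takes no time and is no camera call.
- hand_in(): hands the job in; it is judged then, once.
The state is a dict: "clock": time; "joint_pos": joint angles; "joint_velocities": joint speeds; "tau": joint torques, N m; "position": TCP position; "ee_rot": TCP orientation; "ft_force": force on the tool from outside, world axes, zero at the start; "torque": the same for the moment, N m; "grip_width": opening from 0.0 (shut) to 1.0 (fully open); "grasp_force": force on a finger pad.
Only numpy, scipy, OpenCV 4.12 (cv2) and the standard library are available. Lean on these libraries where they do the work, as an engineer would, in place of code of your own. Each camera call takes 0.05 s, during which the arm holds its last target. There are 200 camera calls.

## Task

Make up the two glazing kits. On the board with blue stripes stand the cream goblet on the white mark and the green-lidded jar on the black mark; on the board with yellow stripes stand the pink beaker on the white mark and the red-lidded jar on the black mark, and lay the loose terracotta disc squarely on top of the pile of terracotta discs there. The piles differ in height, so feel for the top; set everything down upright and gently, without dropping it or pressing hard, and leave the blue bowl, the brush and the wooden rib where they are.

Things in the scene. Friction and masses are not known exactly. Their poses are not given: they have to be found in the camera images.
- goblet_c (a point): Cream pottery goblet, hollow, 100 mm tall, 58 mm across the foot, 22 mm at the stem, bowl 62 mm across from 75 mm height to the rim: grip it across the bowl there. This point is on its axis half-way up (50 mm above its underside); z is its axis. About 160 g
- beaker_c (a point): Pink pottery beaker, hollow, no handle, 80 mm tall, 56 mm across the foot and 60 mm at the rim. This point is on its axis half-way up (40 mm above its underside); z is its axis. About 170 g
- jar_red_c (a point): White closed glaze jar with red lid and red band, 70 mm tall, 52 mm across (lid 53 mm). This point is on its axis half-way up (35 mm above its underside); z is its axis. About 180 g
- jar_green_c (a point): White closed glaze jar with green lid and green band, otherwise like the red one. This point is on its axis half-way up (35 mm above its underside); z is its axis. About 180 g
- disc_c (a point): Loose flat terracotta test disc lying on the table, 60 mm across, 9 mm thick. This point is its centre (4.5 mm above its underside); z is its axis. About 55 g
- board_blue: Fixed wooden board, blue stripe across each end, 310 (own x) x 115 x 12 mm; origin at the centre of its underside, on the table. On its top: white round mark (84 mm across) centred at x +92 mm, y 0; black one (84 mm) at x 0, y 0. At x -92 mm, y 0 a rigid, fixed pile of off-white discs 60 mm across; its top is 18 to 54 mm above the board's top, differs each start and is not reported
- board_yellow: Fixed wooden board, yellow stripe across each end, 310 (own x) x 115 x 12 mm; origin at the centre of its underside, on the table. On its top: white round mark (84 mm across) centred at x +92 mm, y 0; black one (84 mm) at x 0, y 0. At x -92 mm, y 0 a rigid, fixed pile of terracotta discs 60 mm across; its top is 18 to 54 mm above the board's top, differs each start and is not reported
- bowl_c (a point): Bystander: small loose blue bowl, 84 mm across the rim, 42 mm tall, among the stock, which stands in two rows along world y, about 0.2 m apart in x, at least 90 mm between centres in a row; this point is half-way up its axis. Not to be moved
- brush: Bystander: loose brush 150 mm long lying flat on the table, between the two rows of stock, its length along its own x. Not to be moved
- rib_c (a point): Bystander: loose dark wooden potter's rib, 30 x 80 x 8 mm (long side along its own y) lying on the table between the two rows of stock; this point is its centre. Not to be moved
Not all that is in view belongs to the job. What is shaped like the part that bears goblet_c but purple is not meant.

How it is judged:
By the outcome, as a careful person would: the job done as asked, in the order asked, and still so for the second after the job is handed in, with the robot touching nothing.
It also fails if it takes over 131 s, if anything falls off the work surface, if the arm or the gripper's body presses on something with over 40 N, if the wrist force passes 120 N, or if a joint passes its speed limit or range.

## Working session

There is one attempt and no reset: what is moved stays moved. The work goes in short steps, Python scripts to look and compute and a tool call to move; the robot and the scene stay as the last step left them, time stands still between calls to the robot, and variables do not carry over. Pictures are saved under pics/ and viewed, at most 14 in all, crops included, and the job is handed in when it is done.

Besides the shell and the picture viewer there is one more tool, called after "Request:" by a JSON object that holds its "api" and its "payload". step_arm: Moves the arm, as the interface text tells. Its arguments: {"type":"object","properties":{"commands":{"type":"array","items":{"type":"number"}},"squeeze":{"type":"number"}},"required":["commands"]}

```bash
mkdir -p pics; ls
python3 - <<'E'
from workcell import *
import cv2
o=get_obs();print(o)
for n in("scene","top"):
    cv2.imwrite(f"pics/{n}0.png",camera(n)[:,:,::-1]);p=camera_params(n);print(n,p)
print(camera_params("wrist"))
E
```

```text
pics
{'clock': 0.0, 'joint_pos': array([-1.14261095,  0.33289177, -0.06469145,  1.46095427,  0.02160793,
        1.34986694, -0.08848612]), 'joint_velocities': array([-3.65216291e-04,  1.24246865e-03,  1.14864179e-03, -7.68680240e-05,
        2.21737182e-03,  4.63588198e-04, -5.27825175e-04]), 'tau': array([-5.55849620e-04, -6.25451517e+01,  4.89063410e-02, -3.91603518e+01,
        1.62366912e-02,  9.87934414e-03, -1.05173282e-05]), 'position': array([0.27214524, 0.56222663, 0.23049729]), 'ee_rot': array([ 2.23475041e-01,  9.74709392e-01, -7.01737600e-04, -1.22231904e-04]), 'ft_force': array([ 0.02574445, -0.34928955, -0.81157461]), 'torque': array([ 0.00550751, -0.03260423,  0.00707592]), 'grasp_force': 0.0, 'grip_width': 1.0038038346405835}
scene {'mtx': array([[522.93598655,   0.        , 314.76073609],
       [  0.        , 522.93598655, 240.8455287 ],
       [  0.        ,   0.        ,   1.        ]]), 'extrinsics': array([[-0.48586723,  0.87397135, -0.01034924,  0.2601046 ],
       [ 0.75365408,  0.41292375, -0.51137022, -0.45251535],
       [-0.44264948, -0.25625778, -0.85929
[... 333 characters left out ...]
0.99760275,  0.02773378, -0.06340017,  0.58885236],
       [ 0.0639231 ,  0.01839296, -0.99778532,  0.96460928],
       [ 0.        ,  0.        ,  0.        ,  1.        ]])}
{'mtx': array([[377.6987666 ,   0.        , 320.91417134],
       [  0.        , 377.6987666 , 244.90757492],
       [  0.        ,   0.        ,   1.        ]]), 'tool_from_camera': array([[-1.05266582e-03, -9.54422604e-01, -2.98456671e-01,
         7.51387298e-02],
       [ 9.99999445e-01, -9.94200931e-04, -3.47713450e-04,
        -5.33364144e-04],
       [ 3.51396770e-05, -2.98456871e-01,  9.54423122e-01,
        -1.43011656e-01],
       [ 0.00000000e+00,  0.00000000e+00,  0.00000000e+00,
         1.00000000e+00]])}
```

View pics/top0.png

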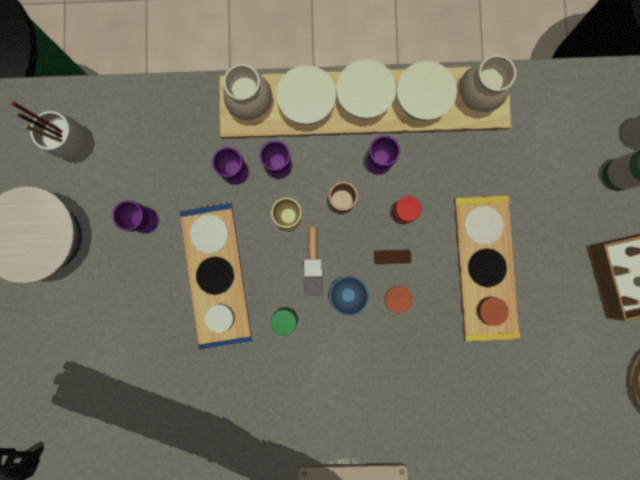

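View pics/scene0.png

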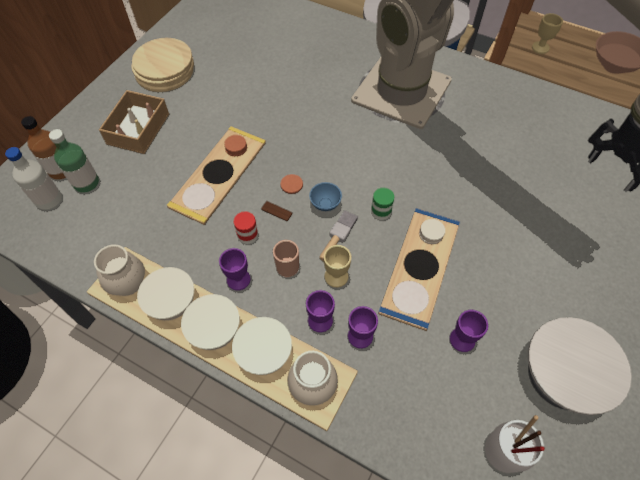

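Top view (up is +x, left is +y): blue board on the left with its white mark at (209,234) and black mark at (215,275). The yellow board is on the right, with marks at (485,224) and (487,268) and the terracotta pile at (493,311). Stock: goblet (286,213), beaker (342,197), red jar (407,209), green jar (284,321), bowl (348,295) and loose disc (398,299). The scene view agrees.

```bash
cat > h.py <<'E'
import numpy as np, cv2
from workcell import *
def ray(name,u,v,z,P=None):
    P=P or camera_params(name);K=P["mtx"];E=P["extrinsics"];R=E[:3,:3];t=E[:3,3]
    c=-R.T@t;d=R.T@np.linalg.inv(K)@np.array([u,v,1.]);return c+d*(z-c[2])/d[2]
def line(name,u,v):
    P=camera_params(name);K=P["mtx"];E=P["extrinsics"];R=E[:3,:3]
    d=R.T@np.linalg.inv(K)@np.array([u,v,1.]);return -R.T@E[:3,3],d/np.linalg.norm(d)
def tri(a,b):
    (c1,d1),(c2,d2)=line("top",*a),line("scene",*b)
    s=np.linalg.lstsq(np.c_[d1,-d2],c2-c1,rcond=None)[0]
    p,q=c1+s[0]*d1,c2+s[1]*d2;return (p+q)/2,np.linalg.norm(p-q)
def flood(im,seed,tol):
    m=np.zeros((482,642),np.uint8);cv2.floodFill(im.copy(),m,seed,0,(tol,)*3,(tol,)*3,4|(255<<8)|cv2.FLOODFILL_MASK_ONLY|cv2.FLOODFILL_FIXED_RANGE)
    m=cv2.morphologyEx(m[1:-1,1:-1],cv2.MORPH_OPEN,np.ones((3,3)))
    c=max(cv2.findContours(m,cv2.RETR_EXTERNAL,cv2.CHAIN_APPROX_NONE)[0],key=cv2.contourArea)
    return cv2.fitEllipse(cv2.convexHull(c))
E
cat > m.py <<'E'
from h import *
t=cv2.imread("pics/top0.png")
for n,s,z,tol in [("wB",(209,234),.012,30),("bB",(215,275),.012,30),("pB",(219,319),.04,30),("wY",(485,224),.012,30),("bY",(487,268),.012,30),("pY",(493,311),.04,30),
 ("red",(407,209),.07,40),("green",(284,321),.07,40),("disc",(398,299),.009,35)]:
    e=flood(t,s,tol);print(n,np.round(e[0],1),np.round(e[1],1),ray("top",*e[0],z).round(4))
a=t[170:340,180:520];cv2.imwrite("pics/topcrop.png",cv2.resize(t[180:235,260:370],None,fx=7,fy=7,interpolation=cv2.INTER_CUBIC))
E
python3 m.py
```

```text
wB [208.5 233.5] [37.3 37.5] [0.615  0.2984 0.012 ]
bB [214.6 275.1] [35.6 36.2] [0.5235 0.2861 0.012 ]
pB [218.1 318.4] [26.6 27.6] [0.4328 0.273  0.04  ]
wY [483.8 224.9] [37.9 38.8] [ 0.6168 -0.3014  0.012 ]
bY [486.9 267.2] [36.2 37.3] [ 0.525  -0.3034  0.012 ]
pY [493.9 311.3] [27.4 28.7] [ 0.4332 -0.3032  0.04  ]
red [408.3 208.2] [24.6 25.1] [ 0.6504 -0.1289  0.07  ]
green [282.5 323.3] [27.4 28.4] [0.4227 0.1349 0.07  ]
disc [398.9 299.4] [28.1 28.7] [ 0.4607 -0.1123  0.009 ]
```

View pics/topcrop.png

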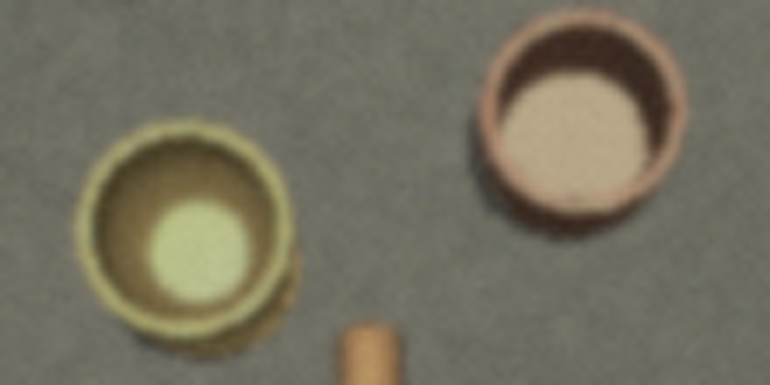

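Crop (7x, from 260,180): the goblet rim centre is at about (286.1,212.2) full-frame and the beaker rim centre at about (342.8,195.6).

Run:
```python
from h import *
print("gob",ray("top",286.1,212.2,.1),"beak",ray("top",342.8,195.6,.08))
for n in("top","scene"):
    h=cv2.cvtColor(cv2.imread(f"pics/{n}0.png"),cv2.COLOR_BGR2HSV)
    for c,lo,hi in [("red",(0,190,90),(4,255,255)),("red2",(172,190,60),(180,255,255)),("green",(50,120,60),(80,255,255))]:
        m=cv2.inRange(h,lo,hi)
        for k in cv2.findContours(m,0,1)[0]:
            if 60<cv2.contourArea(k)<1500: print(n,c,cv2.boundingRect(k),np.round(cv2.minEnclosingCircle(k),1) if 0 else cv2.minEnclosingCircle(k))
```

```text
gob [0.6454399  0.12008999 0.1       ] beak [0.67873443 0.00513265 0.08      ]
top green (272, 309, 24, 26) ((283.7137451171875, 321.47711181640625), 12.543335914611816)
scene green (374, 189, 20, 19) ((383.3214416503906, 197.57142639160156), 10.014426231384277)
```

Request:
{"api": "step_arm", "payload": {"commands": [85, 0.622, -0.737, -0.05, 0, 0, 0.143, 85, 0.622, -0.737, -0.05, 0, 0, 0.143, 85, 0.622, -0.737, -0.05, 0, 0, 0.143, 85, 0.622, -0.737, -0.05, 0, 0, 0.143, 85, 0.622, -0.737, -0.05, 0, 0, 0.143, 85, 0.622, -0.737, -0.05, 0, 0, 0.143, 85, 0.622, -0.737, -0.05, 0, 0, 0.143, 85, 0.622, -0.737, -0.05, 0, 0, 0.143, 85, 0.622, -0.737, -0.05, 0, 0, 0.143, 85, 0.622, -0.737, -0.05, 0, 0, 0.143], "squeeze": 25}}

```text
clock: 1.35
position: [0.647, 0.1155, 0.2004]
ee_rot: [0.003, 1.0, -0.001, -0.0]
ft_force: [-0.6, 0.1, -0.0]
grip_width: 0.992
grasp_force: 0.0
```

```bash
cat >> h.py <<'E'
from scipy.spatial.transform import Rotation
def wrist(f=None):
    o=get_obs();im=camera("wrist")[:,:,::-1].copy()
    p=camera_params("wrist");T=np.eye(4);T[:3,:3]=Rotation.from_quat(o["ee_rot"]).as_matrix();T[:3,3]=o["position"]
    P={"mtx":p["mtx"],"extrinsics":np.linalg.inv(T@p["tool_from_camera"])}
    if f: cv2.imwrite(f,im)
    np.savez("w.npz",m=P["mtx"],e=P["extrinsics"],im=im);return im,P,o
def last():
    d=np.load("w.npz");return d["im"],{"mtx":d["m"],"extrinsics":d["e"]}
E
python3 - <<'E'
from h import *
im,P,o=wrist("pics/w1.png");print(o["position"])
E
```

```text
[0.64701344 0.11546389 0.20039285]
```

View pics/w1.png

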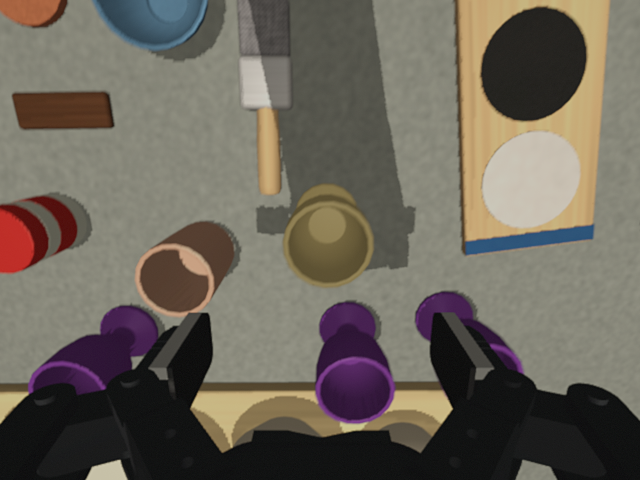

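Wrist view (up is −x, right is +y): goblet rim centre at (328,243), beaker rim at (176,279), blue board white mark at (531,180) and black mark at (534,64). The purple goblets sit beyond, towards +x.

Run:
```python
from h import *
im,P=last()
for n,u,v,z in [("gob",328,243,.1),("gobfoot",326,212,.03),("beak",176,279,.08),("wB",531,180,.012),("bB",534,64,.012)]:print(n,ray("",u,v,z,P).round(4))
```

```text
gob [0.6463 0.119  0.1   ]
gobfoot [0.6403 0.1184 0.03  ]
beak [0.6799 0.0048 0.08  ]
wB [0.6171 0.2973 0.012 ]
bB [0.5249 0.2852 0.012 ]
```

Request:
{"api": "step_arm", "payload": {"commands": [85, -0.002, 0.006, -0.06, 0, 0, 0, 85, -0.002, 0.006, -0.12, 0, 0, 0, 85, -0.002, 0.006, -0.18, 0, 0, 0, 85, -0.002, 0.006, -0.23, 0, 0, 0, 85, -0.002, 0.006, -0.23, 0, 0, 0, 70, -0.002, 0.006, -0.23, 0, 0, 0, 50, -0.002, 0.006, -0.23, 0, 0, 0, 50, -0.002, 0.006, -0.23, 0, 0, 0, 50, -0.002, 0.006, -0.23, 0, 0, 0, 50, -0.002, 0.006, -0.23, 0, 0, 0], "squeeze": 25}}

```text
clock: 2.65
position: [0.6456, 0.1243, 0.0656]
ee_rot: [0.001, 1.0, 0.001, 0.002]
ft_force: [-0.4, -0.8, 7.1]
grip_width: 0.711
grasp_force: 26.7
```

Request:
{"api": "step_arm", "payload": {"commands": [50, 0, 0, 0.03, 0, 0, 0, 50, 0, 0, 0.09, 0, 0, 0, 50, 0, 0.03, 0.14, 0, 0, 0, 50, -0.02, 0.1, 0.14, 0, 0, 0, 50, -0.04, 0.18, 0.14, 0, 0, 0, 50, -0.049, 0.25, 0.14, 0, 0, 0, 50, -0.049, 0.29, 0.14, 0, 0, 0, 50, -0.049, 0.29, 0.1, 0, 0, 0, 50, -0.049, 0.29, 0.07, 0, 0, 0, 50, -0.049, 0.29, 0.07, 0, 0, 0]}}

```text
clock: 3.9
position: [0.6145, 0.2963, 0.1038]
ee_rot: [0.002, 1.0, -0.001, -0.001]
ft_force: [-0.7, 0.0, -1.1]
grip_width: 0.705
grasp_force: 27.6
```

Run:
```python
from h import *
im,P,o=wrist("pics/w2.png");print(o["position"],o["ft_force"],o["ee_rot"])
```

```text
[0.61450622 0.29626956 0.10375805] [-0.66467097  0.02035113 -1.05484214] [ 0.00155083  0.99999747 -0.00102883 -0.00126436]
```

View pics/w2.png

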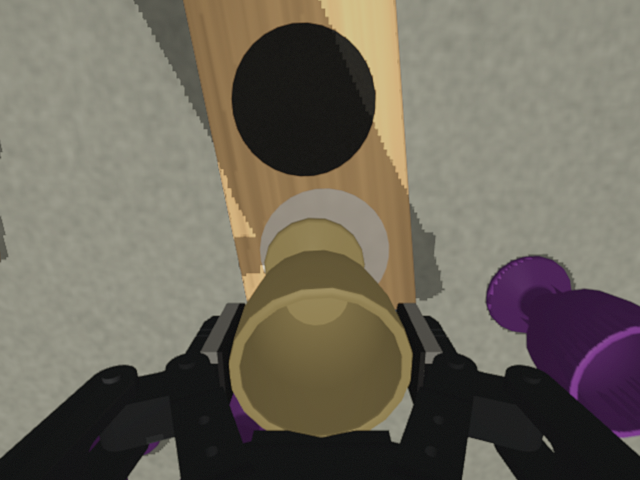

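Goblet is held upright over the white mark; black mark at (304,100).

Request:
{"api": "step_arm", "payload": {"commands": [50, 0.002, 0.003, -0.01, 0, 0, 0, 50, 0.002, 0.003, -0.02, 0, 0, 0, 50, 0.002, 0.003, -0.03, 0, 0, 0, 50, 0.002, 0.003, -0.036, 0, 0, 0, 50, 0.002, 0.003, -0.039, 0, 0, 0, 50, 0.002, 0.003, -0.041, 0, 0, 0, 50, 0.002, 0.003, -0.043, 0, 0, 0, 50, 0.002, 0.003, -0.044, 0, 0, 0, 50, 0.002, 0.003, -0.044, 0, 0, 0, 50, 0.002, 0.003, -0.044, 0, 0, 0]}}

```text
clock: 5.2
position: [0.6161, 0.2998, 0.079]
ee_rot: [0.001, 1.0, 0.0, 0.0]
ft_force: [-0.3, -0.1, -1.4]
grip_width: 0.705
grasp_force: 27.6
```

Request:
{"api": "step_arm", "payload": {"commands": [50, 0, 0, -0.001, 0, 0, 0, 50, 0, 0, -0.002, 0, 0, 0, 50, 0, 0, -0.003, 0, 0, 0, 50, 0, 0, -0.004, 0, 0, 0, 50, 0, 0, -0.004, 0, 0, 0, 50, 0, 0, -0.004, 0, 0, 0, 50, 0, 0, -0.004, 0, 0, 0, 50, 0, 0, -0.004, 0, 0, 0, 50, 0, 0, -0.004, 0, 0, 0, 50, 0, 0, -0.004, 0, 0, 0]}}

```text
clock: 6.45
position: [0.6169, 0.2997, 0.0777]
ee_rot: [0.001, 1.0, 0.0, 0.001]
ft_force: [-0.4, -2.1, 7.2]
grip_width: 0.705
grasp_force: 27.9
```

Request:
{"api": "step_arm", "payload": {"commands": [58, 0, 0, 0.002, 0, 0, 0, 63, 0, 0, 0.002, 0, 0, 0, 75, 0, 0, 0.002, 0, 0, 0, 85, 0, 0, 0.002, 0, 0, 0, 85, 0, 0, 0.04, 0, 0, 0, 85, 0, 0, 0.13, 0, 0, 0, 85, 0, 0, 0.22, 0, 0, 0, 85, -0.1, -0.08, 0.24, 0, 0, 0, 85, -0.2, -0.16, 0.24, 0, 0, 0, 85, -0.29, -0.25, 0.2, 0, 0, 0]}}

```text
clock: 7.7
position: [0.4737, 0.1797, 0.2072]
ee_rot: [0.001, 1.0, 0.001, 0.001]
ft_force: [1.1, -1.5, 0.6]
grip_width: 0.999
grasp_force: 0.0
```

Request:
{"api": "step_arm", "payload": {"commands": [85, -0.035, -0.03, 0, 0, 0, 0, 85, -0.035, -0.03, 0, 0, 0, 0, 85, -0.035, -0.03, 0, 0, 0, 0, 85, -0.035, -0.03, 0, 0, 0, 0, 85, -0.035, -0.03, 0, 0, 0, 0, 85, -0.035, -0.03, 0, 0, 0, 0, 85, -0.035, -0.03, 0, 0, 0, 0, 85, -0.035, -0.03, 0, 0, 0, 0, 85, -0.035, -0.03, 0, 0, 0, 0, 85, -0.035, -0.03, 0, 0, 0, 0]}}

```text
clock: 8.95
position: [0.4536, 0.1624, 0.2064]
ee_rot: [0.001, 1.0, 0.0, 0.0]
ft_force: [0.5, -0.6, 0.1]
grip_width: 0.998
grasp_force: 0.0
```

Run:
```python
from h import *
im,P,o=wrist("pics/w3.png");print(o["position"],o["ft_force"])
t=camera("top")[:,:,::-1];s=camera("scene")[:,:,::-1]
cv2.imwrite("pics/w3c.png",np.hstack([im[:,:],cv2.resize(s,(640,480))])[:, :] if 0 else np.vstack([cv2.resize(im,(560,420)),np.hstack([cv2.resize(s[190:330,360:500],(180,180)),cv2.resize(t[200:360,160:320],(180,180)),np.zeros((180,200,3),np.uint8)])]))
```

```text
[0.45363303 0.16236367 0.20638535] [ 0.47320764 -0.56434467  0.06529498]
```

View pics/w3c.png

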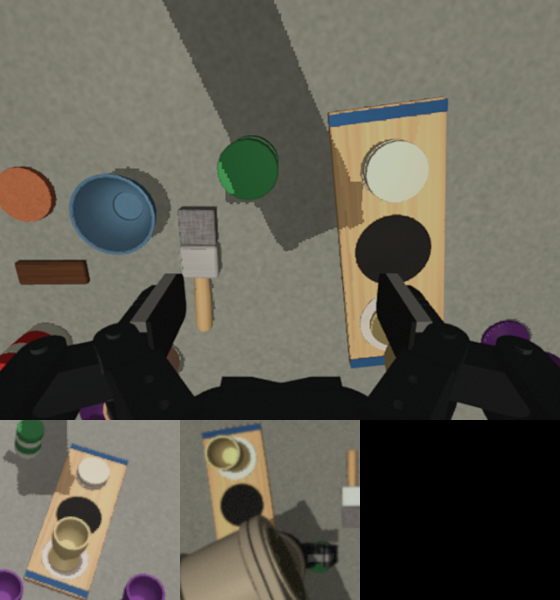

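Goblet stands centred on the white mark. In the wrist view the green lid centre is at (283,193) in full-resolution pixels.

Run:
```python
from h import *
im,P=last()
h=cv2.cvtColor(im,cv2.COLOR_BGR2HSV);m=cv2.inRange(h,(45,90,20),(85,255,255))
k=max(cv2.findContours(m,0,1)[0],key=cv2.contourArea);print(cv2.boundingRect(k),cv2.minEnclosingCircle(k))
for n,u,v,z in [("gr",283.4,193,.07),("disc",25*8/7,194*8/7,.009),("pileB",396*8/7,172*8/7,.04)]:print(n,ray("",u,v,z,P).round(4))
print(ray("",*cv2.minEnclosingCircle(k)[0],.07,P))
```

```text
(249, 155, 69, 74) ((284.1176452636719, 190.87867736816406), 37.18177795410156)
gr [0.425  0.1335 0.07  ]
disc [ 0.4614 -0.1096  0.009 ]
pileB [0.4334 0.27   0.04  ]
[0.42345535 0.13409665 0.07      ]
```

Request:
{"api": "step_arm", "payload": {"commands": [85, -0.048, -0.047, -0.05, 0, 0, 0, 85, -0.048, -0.047, -0.13, 0, 0, 0, 85, -0.048, -0.047, -0.21, 0, 0, 0, 85, -0.048, -0.047, -0.28, 0, 0, 0, 85, -0.048, -0.047, -0.31, 0, 0, 0, 85, -0.048, -0.047, -0.31, 0, 0, 0, 60, -0.048, -0.047, -0.31, 0, 0, 0, 40, -0.048, -0.047, -0.31, 0, 0, 0, 40, -0.048, -0.047, -0.31, 0, 0, 0, 40, -0.048, -0.047, -0.31, 0, 0, 0]}}

```text
clock: 10.35
position: [0.4257, 0.1345, 0.0214]
ee_rot: [0.001, 1.0, 0.001, 0.001]
ft_force: [-0.8, -2.1, 7.2]
grip_width: 0.607
grasp_force: 25.4
```

Request:
{"api": "step_arm", "payload": {"commands": [40, 0, 0, 0.04, 0, 0, 0, 40, 0, 0, 0.12, 0, 0, 0, 40, 0.02, 0.03, 0.17, 0, 0, 0, 40, 0.08, 0.11, 0.17, 0, 0, 0, 40, 0.14, 0.2, 0.17, 0, 0, 0, 40, 0.164, 0.252, 0.17, 0, 0, 0, 40, 0.164, 0.252, 0.12, 0, 0, 0, 40, 0.164, 0.252, 0.06, 0, 0, 0, 40, 0.164, 0.252, 0.04, 0, 0, 0, 40, 0.164, 0.252, 0.04, 0, 0, 0]}}

```text
clock: 11.6
position: [0.523, 0.2852, 0.0443]
ee_rot: [0.001, 1.0, -0.0, -0.0]
ft_force: [0.4, 1.1, -1.6]
grip_width: 0.612
grasp_force: 27.4
```

Request:
{"api": "step_arm", "payload": {"commands": [40, 0, 0, -0.006, 0, 0, 0, 40, 0, 0, -0.01, 0, 0, 0, 40, 0, 0, -0.014, 0, 0, 0, 40, 0, 0, -0.016, 0, 0, 0, 40, 0, 0, -0.018, 0, 0, 0, 40, 0, 0, -0.019, 0, 0, 0, 40, 0, 0, -0.02, 0, 0, 0, 40, 0, 0, -0.021, 0, 0, 0, 40, 0, 0, -0.021, 0, 0, 0, 40, 0, 0, -0.021, 0, 0, 0]}}

```text
clock: 12.85
position: [0.5238, 0.2853, 0.0335]
ee_rot: [0.001, 1.0, 0.0, 0.0]
ft_force: [-5.8, -4.3, 15.4]
grip_width: 0.609
grasp_force: 27.8
```

Request:
{"api": "step_arm", "payload": {"commands": [48, 0, 0, 0.003, 0, 0, 0, 55, 0, 0, 0.003, 0, 0, 0, 70, 0, 0, 0.003, 0, 0, 0, 85, 0, 0, 0.003, 0, 0, 0, 85, 0, 0, 0.04, 0, 0, 0, 85, 0, 0, 0.12, 0, 0, 0, 85, 0, 0, 0.21, 0, 0, 0, 85, 0.02, -0.03, 0.28, 0, 0, 0, 85, 0.06, -0.12, 0.28, 0, 0, 0, 85, 0.11, -0.22, 0.28, 0, 0, 0]}}

```text
clock: 14.1
position: [0.5877, 0.1568, 0.2005]
ee_rot: [-0.0, 1.0, 0.0, 0.001]
ft_force: [0.8, -0.3, -1.1]
grip_width: 0.995
grasp_force: 0.0
```

Request:
{"api": "step_arm", "payload": {"commands": [85, 0.149, -0.247, -0.01, 0, 0, 0, 85, 0.149, -0.247, -0.01, 0, 0, 0, 85, 0.149, -0.247, -0.01, 0, 0, 0, 85, 0.149, -0.247, -0.01, 0, 0, 0, 85, 0.149, -0.247, -0.01, 0, 0, 0, 85, 0.149, -0.247, -0.05, 0, 0, 0, 85, 0.149, -0.247, -0.1, 0, 0, 0, 85, 0.149, -0.247, -0.1, 0, 0, 0, 85, 0.149, -0.247, -0.1, 0, 0, 0, 85, 0.149, -0.247, -0.1, 0, 0, 0]}}

```text
clock: 15.35
position: [0.6773, 0.0097, 0.1414]
ee_rot: [0.001, 1.0, 0.0, 0.001]
ft_force: [-1.0, -0.5, -0.4]
grip_width: 0.995
grasp_force: 0.0
```

Run:
```python
from h import *
im,P,o=wrist();print(o["position"],o["ft_force"])
t=camera("top")[:,:,::-1];s=camera("scene")[:,:,::-1]
cv2.imwrite("pics/w4c.png",np.vstack([cv2.resize(im,(480,360)),np.hstack([cv2.resize(s[190:330,360:500],(240,240)),cv2.resize(t[200:360,160:320],(240,240))])]))
```

```text
[0.6772927  0.00966852 0.1414471 ] [-0.956274   -0.45360563 -0.38272876]
```

View pics/w4c.png

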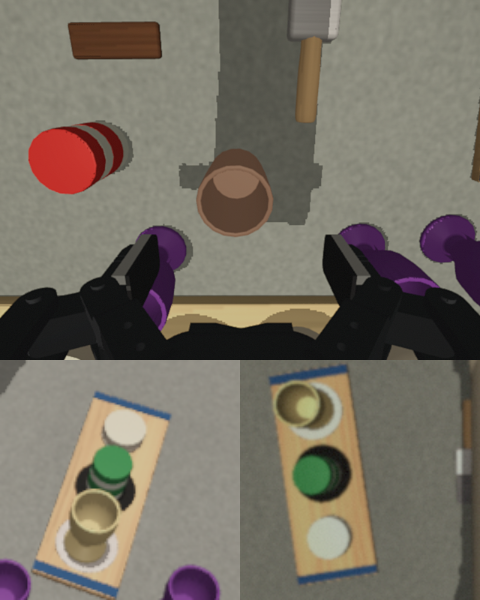

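Blue kit is done: goblet on white, green jar on black, both upright. Wrist: beaker rim at (313,267), red lid at (83,213), nearest purple foot at (217,331).

Run:
```python
from h import *
im,P=last()
for n,u,v,z in [("beak",313.5,267,.08),("red",83,213,.07),("purp",217,331,.005),("purp2",480,328,.005)]:print(n,ray("",u,v,z,P).round(4))
```

```text
beak [0.6792 0.0044 0.08  ]
red [ 0.6493 -0.1291  0.07  ]
purp [ 0.7647 -0.0783  0.005 ]
purp2 [0.7624 0.141  0.005 ]
```

Request:
{"api": "step_arm", "payload": {"commands": [85, 0.003, -0.007, -0.04, 0, 0, 0, 85, 0.003, -0.007, -0.1, 0, 0, 0, 85, 0.003, -0.007, -0.16, 0, 0, 0, 85, 0.003, -0.007, -0.186, 0, 0, 0, 85, 0.003, -0.007, -0.186, 0, 0, 0, 70, 0.003, -0.007, -0.186, 0, 0, 0, 45, 0.003, -0.007, -0.186, 0, 0, 0, 45, 0.003, -0.007, -0.186, 0, 0, 0, 45, 0.003, -0.007, -0.186, 0, 0, 0, 45, 0.003, -0.007, -0.186, 0, 0, 0]}}

```text
clock: 16.75
position: [0.6795, 0.005, 0.0301]
ee_rot: [0.001, 1.0, 0.0, 0.001]
ft_force: [-1.3, -0.3, 6.1]
grip_width: 0.683
grasp_force: 26.3
```

Request:
{"api": "step_arm", "payload": {"commands": [45, 0, 0, 0.04, 0, 0, 0, 45, 0, 0, 0.13, 0, 0, 0, 45, 0, -0.03, 0.22, 0, 0, 0, 45, -0.02, -0.12, 0.23, 0, 0, 0, 45, -0.05, -0.22, 0.23, 0, 0, 0, 45, -0.08, -0.32, 0.23, 0, 0, 0, 45, -0.1, -0.42, 0.23, 0, 0, 0, 45, -0.104, -0.51, 0.23, 0, 0, 0, 45, -0.104, -0.51, 0.16, 0, 0, 0, 45, -0.104, -0.51, 0.1, 0, 0, 0]}}

```text
clock: 18.0
position: [0.6156, -0.3018, 0.0874]
ee_rot: [0.002, 1.0, 0.0, 0.0]
ft_force: [0.7, 0.8, -0.7]
grip_width: 0.684
grasp_force: 27.5
```

Run:
```python
from h import *
im,P,o=wrist("pics/w5.png");print(o["position"],o["ft_force"])
```

```text
[ 0.6156159  -0.30178659  0.08740721] [ 0.74570635  0.76916001 -0.67219699]
```

View pics/w5.png

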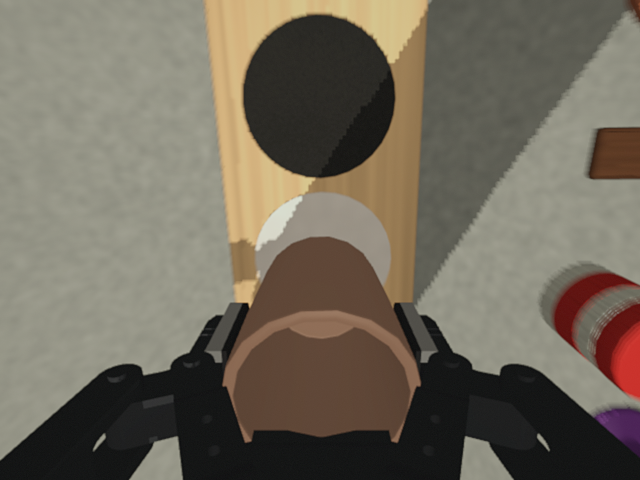

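Beaker is held upright over the white mark; black mark centre at (319,96).

Run:
```python
from h import *
im,P=last()
print(ray("",319,96,.012,P),ray("",256,255,.012,P),ray("",391,255,.012,P),ray("",322,192,.012,P))
```

```text
[ 0.52431166 -0.30349638  0.012     ] [ 0.61477142 -0.3424965   0.012     ] [ 0.61510501 -0.26000904  0.012     ] [ 0.57629135 -0.30204502  0.012     ]
```

Request:
{"api": "step_arm", "payload": {"commands": [45, 0.002, 0, -0.02, 0, 0, 0, 45, 0.002, 0, -0.04, 0, 0, 0, 45, 0.002, 0, -0.055, 0, 0, 0, 45, 0.002, 0, -0.065, 0, 0, 0, 45, 0.002, 0, -0.069, 0, 0, 0, 45, 0.002, 0, -0.071, 0, 0, 0, 45, 0.002, 0, -0.073, 0, 0, 0, 45, 0.002, 0, -0.074, 0, 0, 0, 45, 0.002, 0, -0.074, 0, 0, 0, 45, 0.002, 0, -0.074, 0, 0, 0]}}

```text
clock: 19.3
position: [0.6172, -0.301, 0.0439]
ee_rot: [0.001, 1.0, 0.0, 0.0]
ft_force: [-0.4, -0.1, -1.6]
grip_width: 0.681
grasp_force: 27.6
```

Request:
{"api": "step_arm", "payload": {"commands": [45, 0, 0, -0.001, 0, 0, 0, 45, 0, 0, -0.002, 0, 0, 0, 45, 0, 0, -0.003, 0, 0, 0, 45, 0, 0, -0.003, 0, 0, 0, 45, 0, 0, -0.004, 0, 0, 0, 45, 0, 0, -0.004, 0, 0, 0, 45, 0, 0, -0.004, 0, 0, 0, 45, 0, 0, -0.004, 0, 0, 0, 45, 0, 0, -0.004, 0, 0, 0, 45, 0, 0, -0.004, 0, 0, 0]}}

```text
clock: 20.55
position: [0.6174, -0.301, 0.0421]
ee_rot: [0.001, 1.0, 0.0, 0.0]
ft_force: [-2.3, 1.3, 6.9]
grip_width: 0.681
grasp_force: 27.9
```

Request:
{"api": "step_arm", "payload": {"commands": [56, 0, 0, 0.001, 0, 0, 0, 63, 0, 0, 0.001, 0, 0, 0, 75, 0, 0, 0.001, 0, 0, 0, 85, 0, 0, 0.001, 0, 0, 0, 85, 0, 0, 0.06, 0, 0, 0, 85, 0, 0, 0.14, 0, 0, 0, 85, 0.01, 0.03, 0.2, 0, 0, 0, 85, 0.03, 0.12, 0.2, 0, 0, 0, 85, 0.05, 0.21, 0.2, 0, 0, 0, 85, 0.054, 0.287, 0.18, 0, 0, 0]}}

```text
clock: 21.8
position: [0.6507, -0.1262, 0.1501]
ee_rot: [0.0, 1.0, 0.0, 0.001]
ft_force: [0.8, -0.8, 0.3]
grip_width: 0.997
grasp_force: 0.0
```

Request:
{"api": "step_arm", "payload": {"commands": [85, 0, 0, -0.02, 0, 0, 0, 85, 0, 0, -0.02, 0, 0, 0, 85, 0, 0, -0.02, 0, 0, 0, 85, 0, 0, -0.02, 0, 0, 0, 85, 0, 0, -0.02, 0, 0, 0, 85, 0, 0, -0.02, 0, 0, 0, 85, 0, 0, -0.02, 0, 0, 0, 85, 0, 0, -0.02, 0, 0, 0, 85, 0, 0, -0.02, 0, 0, 0, 85, 0, 0, -0.02, 0, 0, 0]}}

```text
clock: 23.05
position: [0.6495, -0.1287, 0.1373]
ee_rot: [0.001, 1.0, 0.0, -0.0]
ft_force: [0.7, 0.7, -0.5]
grip_width: 0.995
grasp_force: 0.0
```

Run:
```python
from h import *
im,P,o=wrist();print(o["position"],o["ft_force"])
h=cv2.cvtColor(im,cv2.COLOR_BGR2HSV);m=cv2.inRange(h,(0,160,60),(5,255,255))|cv2.inRange(h,(170,160,60),(180,255,255))
for k in cv2.findContours(m,0,1)[0]:
    if cv2.contourArea(k)>500: r=cv2.boundingRect(k);c=cv2.minEnclosingCircle(k);print(r,c,ray("",*c[0],.07,P))
s=camera("scene")[:,:,::-1];cv2.imwrite("pics/w6c.png",np.hstack([cv2.resize(im,(480,360)),cv2.resize(s[110:260,140:290],(320,360))]))
```

```text
[ 0.64954225 -0.12872038  0.13734272] [ 0.68301051  0.72124199 -0.49092709]
(278, 216, 87, 87) ((320.8173828125, 259.521240234375), 44.211605072021484) [ 0.64887498 -0.12982224  0.07      ]
```

View pics/w6c.png

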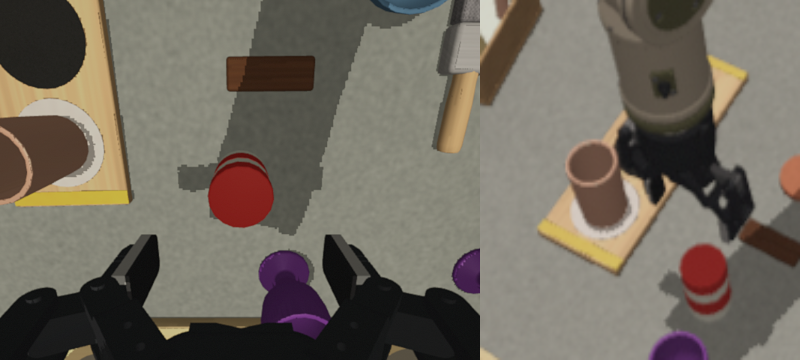

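Beaker stands upright on the white mark; the red jar is directly under the gripper, lid at (321,260).

Request:
{"api": "step_arm", "payload": {"commands": [85, 0, -0.001, -0.05, 0, 0, 0, 85, 0, -0.001, -0.12, 0, 0, 0, 85, 0, -0.001, -0.17, 0, 0, 0, 85, 0, -0.001, -0.195, 0, 0, 0, 85, 0, -0.001, -0.195, 0, 0, 0, 60, 0, -0.001, -0.195, 0, 0, 0, 40, 0, -0.001, -0.195, 0, 0, 0, 40, 0, -0.001, -0.195, 0, 0, 0, 40, 0, -0.001, -0.195, 0, 0, 0, 40, 0, -0.001, -0.195, 0, 0, 0]}}

```text
clock: 24.4
position: [0.6505, -0.1295, 0.0219]
ee_rot: [0.001, 1.0, -0.0, 0.001]
ft_force: [-0.8, 0.2, 6.8]
grip_width: 0.61
grasp_force: 25.5
```

Request:
{"api": "step_arm", "payload": {"commands": [40, 0, 0, 0.04, 0, 0, 0, 40, 0, 0, 0.13, 0, 0, 0, 40, -0.02, -0.01, 0.21, 0, 0, 0, 40, -0.1, -0.06, 0.22, 0, 0, 0, 40, -0.19, -0.11, 0.22, 0, 0, 0, 40, -0.208, -0.2, 0.22, 0, 0, 0, 40, -0.208, -0.291, 0.19, 0, 0, 0, 40, -0.208, -0.291, 0.12, 0, 0, 0, 40, -0.208, -0.291, 0.06, 0, 0, 0, 40, -0.208, -0.291, 0.04, 0, 0, 0]}}

```text
clock: 25.65
position: [0.5235, -0.3033, 0.0424]
ee_rot: [0.001, 1.0, 0.001, -0.002]
ft_force: [0.2, -0.1, -1.2]
grip_width: 0.608
grasp_force: 27.0
```

Request:
{"api": "step_arm", "payload": {"commands": [40, 0, 0, -0.004, 0, 0, 0, 40, 0, 0, -0.008, 0, 0, 0, 40, 0, 0, -0.01, 0, 0, 0, 40, 0, 0, -0.011, 0, 0, 0, 40, 0, 0, -0.012, 0, 0, 0, 40, 0, 0, -0.013, 0, 0, 0, 40, 0, 0, -0.014, 0, 0, 0, 40, 0, 0, -0.015, 0, 0, 0, 40, 0, 0, -0.015, 0, 0, 0, 40, 0, 0, -0.015, 0, 0, 0]}}

```text
clock: 26.9
position: [0.5248, -0.3039, 0.0354]
ee_rot: [0.001, 1.0, 0.0, -0.0]
ft_force: [-0.6, 0.3, -2.2]
grip_width: 0.61
grasp_force: 27.0
```

Request:
{"api": "step_arm", "payload": {"commands": [40, 0, 0, -0.001, 0, 0, 0, 40, 0, 0, -0.002, 0, 0, 0, 40, 0, 0, -0.003, 0, 0, 0, 40, 0, 0, -0.004, 0, 0, 0, 40, 0, 0, -0.004, 0, 0, 0, 40, 0, 0, -0.004, 0, 0, 0, 40, 0, 0, -0.004, 0, 0, 0, 40, 0, 0, -0.004, 0, 0, 0, 40, 0, 0, -0.004, 0, 0, 0, 40, 0, 0, -0.004, 0, 0, 0]}}

```text
clock: 28.15
position: [0.5251, -0.3039, 0.0339]
ee_rot: [0.001, 1.0, 0.0, 0.0]
ft_force: [-3.4, 3.2, 8.5]
grip_width: 0.606
grasp_force: 27.3
```

Request:
{"api": "step_arm", "payload": {"commands": [48, 0, 0, 0.001, 0, 0, 0, 55, 0, 0, 0.001, 0, 0, 0, 70, 0, 0, 0.001, 0, 0, 0, 85, 0, 0, 0.001, 0, 0, 0, 85, 0, 0, 0.06, 0, 0, 0, 85, 0, 0, 0.15, 0, 0, 0, 85, -0.02, 0.04, 0.22, 0, 0, 0, 85, -0.05, 0.14, 0.23, 0, 0, 0, 85, -0.08, 0.24, 0.23, 0, 0, 0, 85, -0.107, 0.322, 0.2, 0, 0, 0]}}

```text
clock: 29.4
position: [0.4608, -0.1086, 0.154]
ee_rot: [0.0, 1.0, 0.0, 0.002]
ft_force: [1.1, 0.8, 0.1]
grip_width: 0.996
grasp_force: 0.0
```

Request:
{"api": "step_arm", "payload": {"commands": [85, 0, 0, 0, 0, 0, 0, 85, 0, 0, 0, 0, 0, 0, 85, 0, 0, 0, 0, 0, 0, 85, 0, 0, 0, 0, 0, 0, 85, 0, 0, 0, 0, 0, 0, 85, 0, 0, 0, 0, 0, 0, 85, 0, 0, 0, 0, 0, 0, 85, 0, 0, 0, 0, 0, 0, 85, 0, 0, 0, 0, 0, 0, 85, 0, 0, 0, 0, 0, 0]}}

```text
clock: 30.65
position: [0.4606, -0.1107, 0.153]
ee_rot: [0.001, 1.0, 0.0, 0.0]
ft_force: [-0.2, -1.1, 0.2]
grip_width: 0.994
grasp_force: 0.0
```

Run:
```python
from h import *
im,P,o=wrist();print(o["position"],o["ft_force"])
h=cv2.cvtColor(im,cv2.COLOR_BGR2HSV);m=cv2.inRange(h,(3,120,70),(14,255,255))
for k in cv2.findContours(m,0,1)[0]:
    if cv2.contourArea(k)>1000: e=cv2.fitEllipse(cv2.convexHull(k));print(cv2.boundingRect(k),e,ray("",*e[0],.009,P),ray("",*e[0],.04,P))
s=camera("scene")[:,:,::-1];cv2.imwrite("pics/w7c.png",np.hstack([cv2.resize(im,(480,360)),cv2.resize(s[110:260,140:290],(320,360))]))
```

```text
[ 0.46058679 -0.11071796  0.15299551] [-0.16133478 -1.12034417  0.19962021]
(286, 319, 91, 29) ((330.241455078125, 332.4002685546875), (37.686607360839844, 113.7332763671875), 89.11328887939453) [ 0.55356425 -0.10399731  0.009     ] [ 0.53536784 -0.10481531  0.04      ]
(283, 192, 75, 74) ((319.8119812011719, 228.43084716796875), (73.45429229736328, 74.8359603881836), 95.08863830566406) [ 0.46129526 -0.11263055  0.009     ] [ 0.45306509 -0.11251604  0.04      ]
(0, 156, 103, 86) ((50.27463150024414, 197.89527893066406), (84.22516632080078, 104.49512481689453), 105.48431396484375) [ 0.43657274 -0.3191009   0.009     ] [ 0.43101291 -0.29668495  0.04      ]
```

View pics/w7c.png

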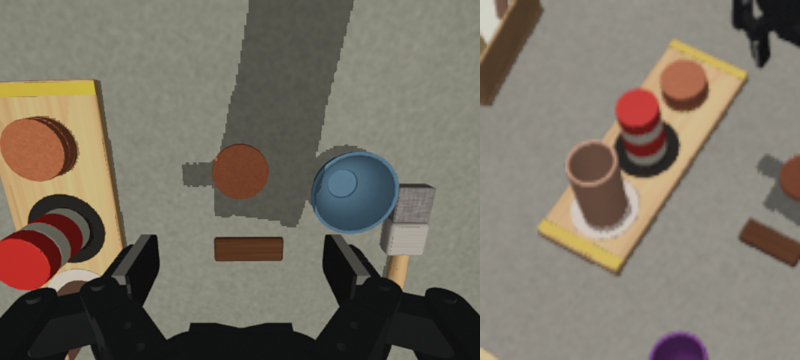

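Red jar and beaker stand upright on the yellow board. The loose disc is at (320,228) in the wrist view; the bowl is to its right, about 72 mm from the disc centre at its near edge.

Request:
{"api": "step_arm", "payload": {"commands": [74, 0.001, -0.003, -0.04, 0, 0, 0, 74, 0.001, -0.003, -0.1, 0, 0, 0, 74, 0.001, -0.003, -0.16, 0, 0, 0, 74, 0.001, -0.003, -0.21, 0, 0, 0, 74, 0.001, -0.003, -0.235, 0, 0, 0, 74, 0.001, -0.003, -0.245, 0, 0, 0, 74, 0.001, -0.003, -0.25, 0, 0, 0, 74, 0.001, -0.003, -0.255, 0, 0, 0, 74, 0.001, -0.003, -0.258, 0, 0, 0, 74, 0.001, -0.003, -0.258, 0, 0, 0]}}

```text
clock: 32.0
position: [0.4613, -0.1125, -0.0017]
ee_rot: [0.001, 1.0, 0.0, 0.0]
ft_force: [0.6, -0.4, 0.8]
grip_width: 0.868
grasp_force: 0.0
```

No contact yet, as expected; now close on the disc.

Request:
{"api": "step_arm", "payload": {"commands": [68, 0, 0, -0.001, 0, 0, 0, 64, 0, 0, -0.001, 0, 0, 0, 60, 0, 0, -0.001, 0, 0, 0, 55, 0, 0, -0.001, 0, 0, 0, 50, 0, 0, -0.001, 0, 0, 0, 50, 0, 0, -0.001, 0, 0, 0, 50, 0, 0, -0.001, 0, 0, 0, 50, 0, 0, -0.001, 0, 0, 0, 50, 0, 0, -0.001, 0, 0, 0, 50, 0, 0, -0.001, 0, 0, 0]}}

```text
clock: 33.25
position: [0.4612, -0.1125, -0.002]
ee_rot: [0.001, 1.0, 0.0, 0.0]
ft_force: [-3.0, 0.2, 7.9]
grip_width: 0.685
grasp_force: 25.3
```

Request:
{"api": "step_arm", "payload": {"commands": [50, 0, 0, 0.03, 0, 0, 0, 50, 0, 0, 0.1, 0, 0, 0, 50, 0, -0.02, 0.18, 0, 0, 0, 50, 0, -0.08, 0.23, 0, 0, 0, 50, 0, -0.13, 0.23, 0, 0, 0, 50, 0, -0.16, 0.23, 0, 0, 0, 50, 0, -0.16, 0.23, 0, 0, 0, 50, 0, -0.16, 0.23, 0, 0, 0, 50, 0, -0.16, 0.23, 0, 0, 0, 50, 0, -0.16, 0.23, 0, 0, 0]}}

```text
clock: 34.5
position: [0.4613, -0.2079, 0.1355]
ee_rot: [0.0, 1.0, 0.0, -0.0]
ft_force: [0.9, -0.7, -0.1]
grip_width: 0.681
grasp_force: 27.3
```

Run:
```python
from h import *
im,P,o=wrist("pics/w8.png");print(o["position"],o["ft_force"],o["grip_width"])
s=camera("scene")[:,:,::-1];t=camera("top")[:,:,::-1]
cv2.imwrite("pics/s8.png",s);cv2.imwrite("pics/t8.png",t)
a=cv2.resize(im,(480,360));b=cv2.resize(t[290:330,470:520],(400,240) if 0 else (300,240),interpolation=2);c=cv2.resize(s[130:162,215:255],(300,240),interpolation=2)
cv2.imwrite("pics/w8c.png",np.vstack([np.hstack([a,np.zeros((360,120,3),np.uint8)]),np.hstack([b,c])]))
```

```text
[ 0.46127907 -0.20786815  0.13552428] [ 0.91840558 -0.65744265 -0.12476611] 0.6810808749812894
```

View pics/w8c.png

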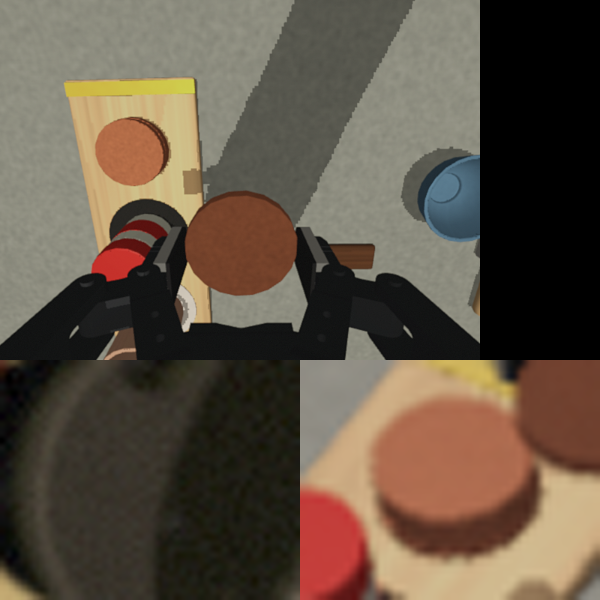

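Disc is held level. Pile top centre is at about (173,202) in the wrist view and (235.2,142.8) in the scene view.

Run:
```python
from h import *
im,P=last()
for z in(.03,.036,.042,.048,.054,.066):print(z,[ray(n,u,v,z,Q)[:2].round(4) for n,u,v,Q in [("top",493.5,311,None),("scene",235.2,142.8,None),("",173,202.2,P)]])
h=cv2.cvtColor(im,cv2.COLOR_BGR2HSV);m=cv2.inRange(h[120:280,100:235],(3,100,150),(16,255,255))
k=max(cv2.findContours(m,0,1)[0],key=cv2.contourArea);e=cv2.fitEllipse(cv2.convexHull(k));print(e)
```

```text
0.03 [array([ 0.4329, -0.3061]), array([ 0.4324, -0.3061]), array([ 0.4336, -0.3073])]
0.036 [array([ 0.4335, -0.3039]), array([ 0.4364, -0.3024]), array([ 0.4324, -0.305 ])]
0.042 [array([ 0.4341, -0.3017]), array([ 0.4404, -0.2987]), array([ 0.4312, -0.3026])]
0.048 [array([ 0.4347, -0.2995]), array([ 0.4444, -0.295 ]), array([ 0.4301, -0.3002])]
0.054 [array([ 0.4353, -0.2973]), array([ 0.4484, -0.2914]), array([ 0.4289, -0.2978])]
0.066 [array([ 0.4365, -0.293 ]), array([ 0.4565, -0.284 ]), array([ 0.4266, -0.2931])]
((71.4383544921875, 83.01793670654297), (84.37091064453125, 95.19412231445312), 130.42616271972656)
```

Request:
{"api": "step_arm", "payload": {"commands": [50, -0.02, -0.06, 0, 0, 0, 0, 50, -0.04, -0.12, 0, 0, 0, 0, 50, -0.047, -0.163, 0, 0, 0, 0, 50, -0.047, -0.163, -0.03, 0, 0, 0, 50, -0.047, -0.163, -0.08, 0, 0, 0, 50, -0.047, -0.163, -0.12, 0, 0, 0, 50, -0.047, -0.163, -0.14, 0, 0, 0, 50, -0.047, -0.163, -0.15, 0, 0, 0, 50, -0.047, -0.163, -0.155, 0, 0, 0, 50, -0.047, -0.163, -0.155, 0, 0, 0]}}

```text
clock: 35.9
position: [0.4333, -0.3064, 0.043]
ee_rot: [0.001, 1.0, -0.0, 0.0]
ft_force: [0.1, -0.3, -0.1]
grip_width: 0.684
grasp_force: 27.3
```

Run:
```python
from h import *
im,P,o=wrist();print(o["position"],o["ft_force"])
im0=cv2.imread("pics/w8.png");print("held disc x off check")
s=camera("scene")[:,:,::-1];cv2.imwrite("pics/w9c.png",np.hstack([cv2.resize(im,(480,360)),cv2.resize(s[120:170,205:260],(320,360),interpolation=2)]))
```

```text
[ 0.43327077 -0.30642609  0.04296034] [ 0.0805694  -0.31565279 -0.12881849]
held disc x off check
```

View pics/w9c.png

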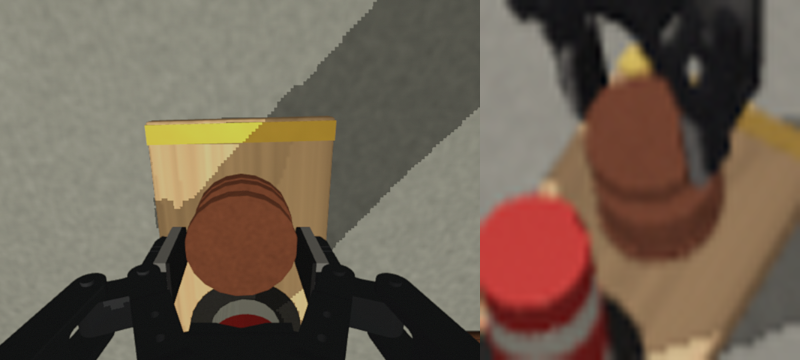

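Disc is directly above the pile and aligned with it; lower slowly and feel for contact.

Request:
{"api": "step_arm", "payload": {"commands": [50, 0, 0, -0.005, 0, 0, 0, 50, 0, 0, -0.01, 0, 0, 0, 50, 0, 0, -0.014, 0, 0, 0, 50, 0, 0, -0.017, 0, 0, 0, 50, 0, 0, -0.019, 0, 0, 0, 50, 0, 0, -0.02, 0, 0, 0, 50, 0, 0, -0.021, 0, 0, 0, 50, 0, 0, -0.022, 0, 0, 0, 50, 0, 0, -0.022, 0, 0, 0, 50, 0, 0, -0.022, 0, 0, 0]}}

```text
clock: 37.25
position: [0.4338, -0.3066, 0.0313]
ee_rot: [0.001, 1.0, 0.0, 0.001]
ft_force: [-5.9, 4.3, 24.6]
grip_width: 0.687
grasp_force: 32.0
```

Request:
{"api": "step_arm", "payload": {"commands": [50, 0, 0, -0.001, 0, 0, 0, 50, 0, 0, -0.001, 0, 0, 0, 50, 0, 0, -0.002, 0, 0, 0, 50, 0, 0, -0.002, 0, 0, 0, 50, 0, 0, -0.002, 0, 0, 0, 50, 0, 0, -0.002, 0, 0, 0, 50, 0, 0, -0.002, 0, 0, 0, 50, 0, 0, -0.002, 0, 0, 0, 50, 0, 0, -0.002, 0, 0, 0, 50, 0, 0, -0.002, 0, 0, 0]}}

```text
clock: 38.5
position: [0.4339, -0.3066, 0.0311]
ee_rot: [0.001, 1.0, 0.001, 0.001]
ft_force: [-11.2, 8.3, 38.4]
grip_width: 0.685
grasp_force: 33.5
```

That pressed harder than intended, and I should have read the first result before going on. Backing off.

Request:
{"api": "step_arm", "payload": {"commands": [50, 0, 0, 0.003, 0, 0, 0, 50, 0, 0, 0.004, 0, 0, 0, 50, 0, 0, 0.004, 0, 0, 0, 50, 0, 0, 0.004, 0, 0, 0, 50, 0, 0, 0.004, 0, 0, 0, 50, 0, 0, 0.004, 0, 0, 0, 50, 0, 0, 0.004, 0, 0, 0, 50, 0, 0, 0.004, 0, 0, 0, 50, 0, 0, 0.004, 0, 0, 0, 50, 0, 0, 0.004, 0, 0, 0]}}

```text
clock: 39.75
position: [0.4337, -0.3066, 0.0315]
ee_rot: [0.001, 1.0, -0.0, 0.001]
ft_force: [-0.5, 2.4, 9.4]
grip_width: 0.682
grasp_force: 30.7
```

Light contact now. Release, rise and step aside.

Request:
{"api": "step_arm", "payload": {"commands": [59, 0, 0, 0.001, 0, 0, 0, 62, 0, 0, 0.001, 0, 0, 0, 70, 0, 0, 0.001, 0, 0, 0, 80, 0, 0, 0.001, 0, 0, 0, 80, 0, 0, 0.03, 0, 0, 0, 80, 0, 0, 0.11, 0, 0, 0, 80, 0, 0, 0.2, 0, 0, 0, 80, 0, 0.08, 0.28, 0, 0, 0, 80, 0.02, 0.18, 0.3, 0, 0, 0, 80, 0.04, 0.28, 0.3, 0, 0, 0]}}

```text
clock: 41.0
position: [0.4571, -0.1401, 0.2135]
ee_rot: [0.002, 1.0, -0.0, 0.002]
ft_force: [1.0, 0.7, -1.1]
grip_width: 0.935
grasp_force: 0.0
```

Request:
{"api": "step_arm", "payload": {"commands": [80, 0, 0.08, 0, 0, 0, 0, 80, 0, 0.15, 0, 0, 0, 0, 80, 0, 0.15, 0, 0, 0, 0, 80, 0, 0.15, 0, 0, 0, 0, 80, 0, 0.15, 0, 0, 0, 0, 80, 0, 0.15, 0, 0, 0, 0, 80, 0, 0.15, 0, 0, 0, 0, 80, 0, 0.15, 0, 0, 0, 0, 80, 0, 0.15, 0, 0, 0, 0, 80, 0, 0.15, 0, 0, 0, 0]}}

```text
clock: 42.25
position: [0.4564, -0.0511, 0.2105]
ee_rot: [0.001, 1.0, 0.0, -0.0]
ft_force: [0.0, 0.5, -0.0]
grip_width: 0.937
grasp_force: 0.0
```

Run:
```python
from h import *
s=camera("scene")[:,:,::-1];t=camera("top")[:,:,::-1]
a=cv2.resize(s[115:255,150:290],(400,400),interpolation=2);b=cv2.resize(t[190:350,440:540],(250,400),interpolation=2)
cv2.imwrite("pics/f1.png",np.hstack([a,b]));cv2.imwrite("pics/f2.png",t);cv2.imwrite("pics/f3.png",s)
d=cv2.absdiff(s,cv2.imread("pics/scene0.png"));print(d[265:,:].max(),get_obs()["position"])
```

```text
161 [ 0.45640305 -0.05114167  0.21050499]
```

View pics/f1.png

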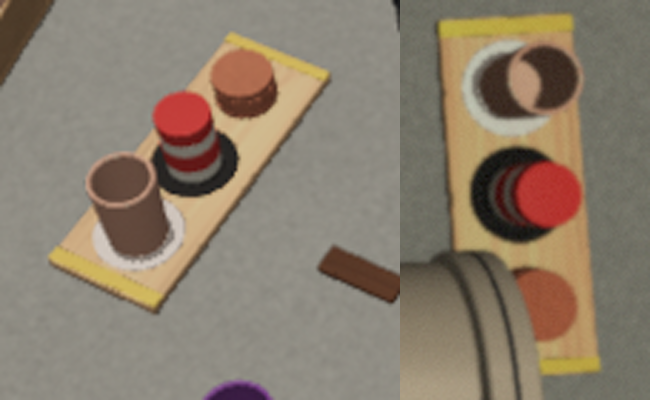

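View pics/f3.png

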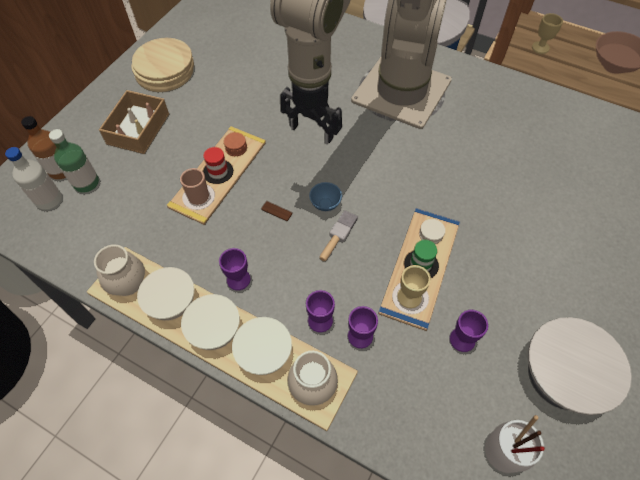

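Both kits stand as asked: beaker and red jar on their marks, the disc flush on its pile, goblet and green jar upright. The bowl, brush and rib look undisturbed. One numeric check of the disc before handing in.

Run:
```python
from h import *
for f in("scene0","f3"):
    e=flood(cv2.imread(f"pics/{f}.png"),(234,142),22);print(f,e,[ray("scene",*e[0],z).round(4) for z in(.03,.039)])
a,b=[cv2.imread(f"pics/{f}.png") for f in("scene0","f3")]
for n,lo,hi in [("bowl",(98,90,30),(112,255,255))]:
    for i in(a,b):
        m=cv2.inRange(cv2.cvtColor(i,cv2.COLOR_BGR2HSV)[175:220,300:350],lo,hi);print(n,cv2.boundingRect(m))
```

```text
scene0 ((234.6269989013672, 142.61660766601562), (15.430167198181152, 21.104284286499023), 79.51508331298828) [array([ 0.4326, -0.3078,  0.03  ]), array([ 0.4386, -0.3023,  0.039 ])]
f3 ((234.0270233154297, 140.11972045898438), (15.186647415161133, 21.12830924987793), 82.91981506347656) [array([ 0.4259, -0.3142,  0.03  ]), array([ 0.4319, -0.3087,  0.039 ])]
bowl (11, 8, 30, 28)
bowl (11, 8, 30, 28)
```

```bash
python3 -c "
from workcell import *
print(hand_in())"
```

```text
the job is handed in; nothing more can be done
None
```

Both glazing kits are made up and handed in at about 42 s: all four pots stand upright on their marks, and the disc lies within about 1 mm of the pile's centre. While feeling for the pile top I pressed the disc to about 38 N at the wrist before easing off, harder than "gently".

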